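# Hold a squashed can over the metal tester

## Task

Check the red squashed can on the metal tester. First slide the tester's milky clear cover (the one with the orange handle) fully open, then take the red can, lift it well above the grey crate and carry it across to the tester; finish still gripping it there, hovering level about a centimetre above the black sensing pad, centred on the pad and with its length along the pad's length. The can must never touch the tester, and the other two cans, the crate, the bottle and the vase stay where they are.

Things in the scene. Friction and masses are not known exactly. Their poses are not given: they have to be found in the camera images.
- red_can_center (a point): A squashed drink can, red with silver ends, lying on its flat side: 112 long (local x), 60 wide (local y, flat sides to grip across), 36 high, about 18 g. This point is its centre, 18 above its underside; x runs along its length, z up. Lies with its length roughly along world x, turned up to 0.6 rad; the three cans swap places between starts.
- blue_can_center (a point): A squashed drink can, blue with silver ends, lying on its flat side: 112 long (local x), 60 wide (local y, flat sides to grip across), 36 high, about 18 g. This point is its centre, 18 above its underside; x runs along its length, z up. Lies with its length roughly along world x, turned up to 0.6 rad; the three cans swap places between starts.
- yellow_can_center (a point): A squashed drink can, yellow with silver ends, lying on its flat side: 112 long (local x), 60 wide (local y, flat sides to grip across), 36 high, about 18 g. This point is its centre, 18 above its underside; x runs along its length, z up. Lies with its length roughly along world x, turned up to 0.6 rad; the three cans swap places between starts.
- pad_center (a point): Centre of the upper face of the tester's black sensing pad, a raised rectangle 130 (x) by 74 (y), fixed, its face 53 above the work surface. x runs along the pad's length, y towards the side where the cover opens, z up. The pad lies on a grey housing 50 high, which reaches from 100 before to 100 behind this point in x and from y -88 to y +248. Two aluminium rails along y stand at x = +-92 (12 wide, tops 72 above the work surface).
- cover (a joint): Travel of the milky clear, aluminium-edged sliding cover in m along the pad's +y: 0 = shut, right over the pad; 0.14 = fully open against its stop. Starts between 0 and 0.025. It slides stiffly with about 2 N of friction and stays where it is left. The cover is 170 (x) by 110 (y), 5 thick, its top 65 above the work surface.
- cover_grip (a point): Point to grip on the cover's orange upright handle: a bar 60 long (pad x) by 14 thick (pad y), standing on the middle of the cover, its top 109 above the work surface. This point is on the handle's middle plane, 92 above the work surface and 27 above the cover. Axes as the pad's; it moves with the cover.
- crate: Grey plastic open crate standing between the cans and the tester, 260 (x) by 120 (y), 90 high, walls 5, loose, 1.2 kg. Origin at the centre of its underside.
- bottle: Green glass bottle standing loose beyond the tester and crate, 70 in diameter, 220 high. Origin at the centre of its underside.
- vase: Empty white ceramic vase standing loose beyond the cans and crate, 92 in diameter at most, 150 high. Origin at the centre of its underside.
Mind the look-alikes: they are no part of the job. Of the things that look like the part that bears red_can_center, the smaller one is meant.

How it is judged (in metres and radians):
On the way, in this order (a step that is already met when the one before it is completed fails the run):
1. the cover is slid fully open (to within 15 mm of its stop) (value of joint cover above 0.125 m), for 0.2 s.
2. the red can is gripped and lifted well above the crate (its centre over 115 mm up) (height (world z) of red_can_center above 0.115 m and contact force between the fingers and red_can above 1 N), for 0.1 s.
At the end, for the whole second after the job is handed in: Still gripped, the red can hovers at rest 4 to 20 mm above the pad, touching only the gripper, centred within 10 mm, level within 0.10 rad, lengthwise within 0.14 rad; the cover is open 125 mm or more; other cans, crate, bottle and vase within 20 mm of their starts and upright (value of joint cover above 0.125 m and horizontal distance between red_can_center and pad_center below 0.01 m and z of red_can_center in the frame of pad_center between 0.022 and 0.038 m and angle between red_can_center's own z axis and vertical below 0.1 rad and angle between the x axis of red_can_center and the x axis of pad_center, either way round below 0.14 rad and contact force between the fingers and red_can above 1 N and contact force between red_can and tester below 0.05 N and linear speed of red_can below 0.02 m/s and distance of each of blue_can_center, yellow_can_center, crate, bottle, vase from where it was at the start of the episode below 0.02 m and angle between each of bottle, vase, crate's own z axis and vertical below 0.2 rad); the arm keeps its last pose, push and grip.
It fails at once if the red can touches the tester or its cover (contact force between red_can and tester above 0.3 N).
It fails at once if another can, the crate, the bottle or the vase is moved more than 20 mm (distance of any of blue_can_center, yellow_can_center, crate, bottle, vase from where it was at the start of the episode above 0.02 m).
It fails at once if the bottle, vase or crate is tipped (angle between any of bottle, vase, crate's own z axis and vertical above 0.2 rad).
It also fails if it takes over 64 s, if anything falls off the work surface, if the arm or the gripper's body presses on something with over 40 N, if the wrist force passes 120 N, or if a joint passes its speed limit or range.

## Robot

A 6-joint arm with a two-finger parallel gripper is mounted at the origin on the work surface. World frame = base frame: x ahead of the robot, y to its left, z up, the work surface at z = 0. Lengths are in mm, angles in rad, forces in N, time in s.
With the tool pointing down it reaches from about 275 to 750 mm from the base axis. Payload 10.2 kg.
Tool frame: the origin (TCP) lies at the very end of the fingers, on their centre line; the grasp point (between the pads) lies 19 mm behind it; z points along the fingers, y is the direction in which the jaws open and shut (so a half turn about z gives the same grasp; the last joint's range is limited). The gripper opens to 85 mm and grips with 20 to 120 N. Pads are 22 mm wide; open, the fingers measure 114 mm over their backs; the gripper's body (76 mm by 85 mm) begins 54 mm behind the grasp point. The pads swing forward as they close: fully open they stand 13 mm farther back than shut.
Start: joints at [1.04, 0.313, 1.498, -0, 1.331, -0.223], TCP at [159.068, 500.328, 231.294] pointing down, gripper open.
Joint ranges: [-2.94, 2.94], [-0.97, 2.17], [0.19, 2.56], [-1.23, 4.37], [0.02, 3.11], [-2.88, 2.88]. Speed limits (rad/s): [2.39, 2.39, 3.01, 3.14, 3.14, 3.14].

## Interface

Orientations are given as a unit quaternion [w, x, y, z].
In Python, from rig import sensors, imaging, ctrl gives the robot as it stands.
- The arm moves only by the shell command python3 -m creep 'ROWS' [FORCE]. ROWS is JSON, a list of rows, each an object with "grip": the finger opening in mm, from 0 to 85.4; "linear": the shift along the tool's x, y, z in mm, a list of three; "rot": the turn, a rotation vector about the tool's x, y, z in rad, a list of three. A call has 1 to 12 rows; each row shifts and turns the commanded pose from where the row before left it, along the tool's axes as they then stand; what a row does not reach is not made up. A row lasts 1/12 s, in which the tool goes at most 41.7 mm and 7.16 degrees, less where a joint would pass 70% of its speed; a pose out of reach is approached as far as the arm can. A call with a gripper value outside its range is refused whole. The fingers move at their own pace and stop on an object; FORCE is the grip in N (left out, the last holds). Time passes only in rows, so rows that do not move let the fingers close. It gives the time, the measured TCP pose, the force and the opening at its end, in the units of the state.
- sensors.sense(): the state, without advancing time (a new reading comes with each control period).
- imaging.capture(name): name is "scene" or "top"; returns (picture, depth): 384x512x3 uint8, red, green, blue; 384x512 float32, mm along the optical axis (not along the pixel's ray), 0 where there is no reading.
- imaging.camera_params(name): a dict with "intrinsics" (3x3 intrinsics, pixels), "k1" (the pictures are not rectified: a ray, as slopes to the right and down, at radius r is drawn at 1 + k1 r^2 times it, then the intrinsics apply), "R" (3x3) and "t" (3): a world point X has camera coordinates R X + t. Camera axes: x right, y down, z forward; pixel columns grow to the right and rows downward; lengths in mm; the calibration is good to about 2 mm. A picture is of the moment at which its call begins. camera_params takes no time and is no camera call.
- ctrl.finish_job(): hands the job in, once; it reports no verdict.
The state is a dict: "time_s": time; "joints": joint angles; "dq": joint speeds; "tau": joint torques, N m; "eef_pos": TCP position; "ee_rot": TCP orientation; "force": force on the tool from outside, world axes, zero at the start; "wrist_torque": the same for the moment, N m; "grip_width": opening from 0.0 (shut) to 1.0 (fully open).
Only numpy, scipy, OpenCV 4.12 (cv2) and the standard library are available. Lean on these libraries where they do the work, as an engineer would, in place of code of your own. Each camera call takes 0.05 s, during which the arm holds its last target.

## Working session

There is one attempt and no reset: what is moved stays moved. The work goes in short steps, Python scripts to look and compute and a shell command to move; the robot and the scene stay as the last step left them, time stands still between calls to the robot, and variables do not carry over. Pictures are saved under pics/ and viewed, and the job is handed in when it is done.

```bash
ls; mkdir -p pics
python3 - <<'E'
from rig import sensors, imaging
import cv2,numpy as np
print(sensors.sense())
for n in("scene","top"):
    p,d=imaging.capture(n); cv2.imwrite(f"pics/{n}0.png",p[:,:,::-1]); np.savez(f"{n}0.npz",p=p,d=d)
    print(imaging.camera_params(n))
E
```

```text
pics
{'time_s': 0.0, 'joints': array([ 1.03962233e+00,  3.13493645e-01,  1.49845181e+00, -4.95910059e-06,
        1.33095183e+00, -2.23411856e-01]), 'dq': array([-0.0003022 , -0.00092045,  0.00112358,  0.00025523,  0.00033692,
        0.0014305 ]), 'tau': array([ 6.40818489e-04, -4.12267077e+01, -2.59742939e+01, -1.52923376e-04,
        4.16922805e-03, -1.84601373e-05]), 'eef_pos': array([158.92559341, 500.10565221, 230.70718472]), 'ee_rot': array([-2.38078623e-04,  1.53273871e-01,  9.88183533e-01, -6.07324933e-04]), 'force': array([ 0.04307624, -0.50895782, -0.37680175]), 'wrist_torque': array([0.01453299, 0.01288207, 0.06011575]), 'grip_width': 0.9990878836765951}
{'intrinsics': array([[408.2682125 ,   0.        , 251.60333091],
       [  0.        , 408.2682125 , 190.14913481],
       [  0.        ,   0.        ,   1.        ]]), 'k1': -0.057255617028792415, 'R': array([[ 0.23096331,  0.97272961,  0.02128518],
       [ 0.66149227, -0.14094568, -0.73658828],
       [-0.71350118,  0.18420485, -0.67600639]]), 't': array([   4.93305182, -378.55630138, 1702.94769201])}
{'intrinsics': array([[474.68560132,   0.        , 248.60592379],
       [  0.        , 474.68560132, 197.22279288],
       [  0.        ,   0.        ,   1.        ]]), 'k1': -0.07060310020017407, 'R': array([[-0.08545454, -0.9963378 , -0.00291604],
       [-0.97540114,  0.08425502, -0.20370003],
       [ 0.20319973, -0.01456278, -0.97902901]]), 't': array([-128.24445642,  639.96816688, 1341.66379641])}
```

View pics/scene0.png

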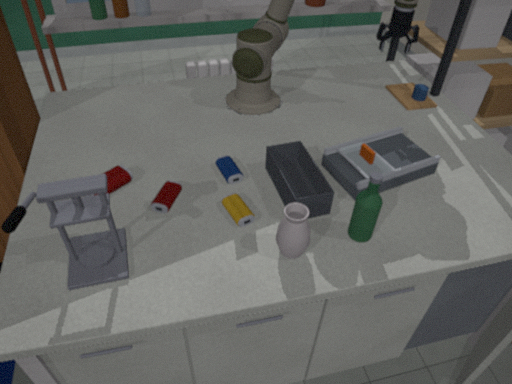

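View pics/top0.png

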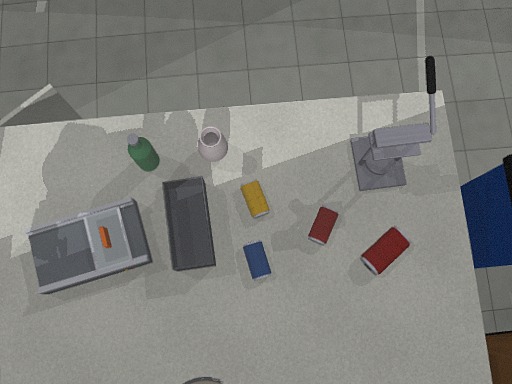

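```bash
cat > h.py <<'E'
import numpy as np,cv2
from rig import imaging,sensors
def cam(n):
    c=imaging.camera_params(n); return c['intrinsics'],c['k1'],np.array(c['R']),np.array(c['t'])
def ray(n,uv):
    K,k1,R,t=cam(n); uv=np.asarray(uv,float).reshape(-1,1,2)
    s=cv2.undistortPoints(uv,K,np.array([k1,0,0,0,0.])).reshape(-1,2)
    d=np.c_[s,np.ones(len(s))]@R; return -R.T@t,d
def onplane(n,uv,z):
    o,d=ray(n,uv); return o+d*((z-o[2])/d[:,2])[:,None]
def proj(n,X):
    K,k1,R,t=cam(n); X=np.asarray(X,float).reshape(-1,3)
    return cv2.projectPoints(X,cv2.Rodrigues(R)[0],t,K,np.array([k1,0,0,0,0.]))[0].reshape(-1,2)
def depthpts(n,d,mask):
    K,k1,R,t=cam(n); v,u=np.nonzero(mask&(d>0)); 
    s=cv2.undistortPoints(np.c_[u,v].astype(float).reshape(-1,1,2),K,np.array([k1,0,0,0,0.])).reshape(-1,2)
    return (np.c_[s,np.ones(len(s))]*d[v,u][:,None]-t)@R
E
python3 - <<'E'
from h import *
for n,(x0,x1,y0,y1) in (("top",(20,220,100,300)),("scene",(260,450,120,260))):
    p=cv2.imread(f"pics/{n}0.png")[y0:y1,x0:x1]
    cv2.imwrite(f"pics/{n}_z.png",cv2.resize(p,None,fx=3 if n=="top" else 4,fy=3 if n=="top" else 4,interpolation=cv2.INTER_CUBIC))
for n in ("scene","top"):
    z=np.load(n+"0.npz");p=z['p'];d=z['d']
    hsv=cv2.cvtColor(p,cv2.COLOR_RGB2HSV);H,S,V=[hsv[...,i] for i in range(3)]
    for nm,m in dict(red=((H<6)|(H>172))&(S>140),orange=(H>=7)&(H<15)&(S>150),blue=(H>100)&(H<125)&(S>120),yel=(H>18)&(H<30)&(S>140)).items():
        c,l,st,ce=cv2.connectedComponentsWithStats(m.astype(np.uint8))
        for i in range(1,c):
            if st[i,4]>25:
                P=depthpts(n,d,l==i)
                if len(P): print(n,nm,st[i],ce[i].round(1),'med',np.median(P,0).round(0),'zmax',np.percentile(P[:,2],[5,95]).round(0))
    P=depthpts(n,d,d>0)
    print((d>0).mean())
E
```

```text
scene red [106 167  25  26 398] [116.7 178.2] med [ 443. -544.   41.] zmax [22. 46.]
scene red [154 182  27  27 376] [167.9 193.7] med [ 540. -393.   32.] zmax [23. 36.]
scene orange [113   0  15  18 125] [120.3   8.4] med [-519. -499.  237.] zmax [205. 268.]
scene orange [306   0  19   6  68] [314.5   2.3] med [-506.  429.  215.] zmax [202. 228.]
scene orange [25  8 12 27 57] [29.9 21. ] med [-590. -917.  192.] zmax [132. 244.]
scene orange [49 45  9 18 36] [53.1 53.1] med [-588. -859.   28.] zmax [-13.  70.]
scene orange [360 144  15  20 166] [367.1 153.3] med [549. 241.  93.] zmax [ 72. 108.]
scene blue [413  85  15  15 147] [419.9  91.7] med [149. 687.  52.] zmax [20. 63.]
scene blue [216 157  25  23 308] [227.  166.6] med [ 450. -196.   32.] zmax [24. 36.]
scene blue [  0 361  15  23 292] [  6.3 371.9] med [  638. -1101.  -673.] zmax [-720. -624.]
scene yel [222 194  30  29 451] [235.8 206.9] med [ 638. -205.   32.] zmax [23. 35.]
0.9820709228515625
top red [309 207  29  36 368] [323.  225.1] med [ 528. -398.   33.] zmax [27. 39.]
top red [ 362  228   47   46 1045] [386.1 249.4] med [ 439. -575.   45.] zmax [36. 50.]
top orange [ 99 227  12  21 103] [103.7 237.3] med [538. 240. 108.] zmax [ 81. 113.]
top blue [ 461  164   51  104 4047] [489.1 218.1] med [  551. -1104.  -331.] zmax [-503. -186.]
top blue [244 242  27  36 385] [257.8 259.7] med [ 442. -194.   33.] zmax [26. 39.]
top yel [241 181  28  35 578] [254.3 197.8] med [ 630. -200.   33.] zmax [26. 39.]
0.9961090087890625
```

View crops.

View pics/top_z.png

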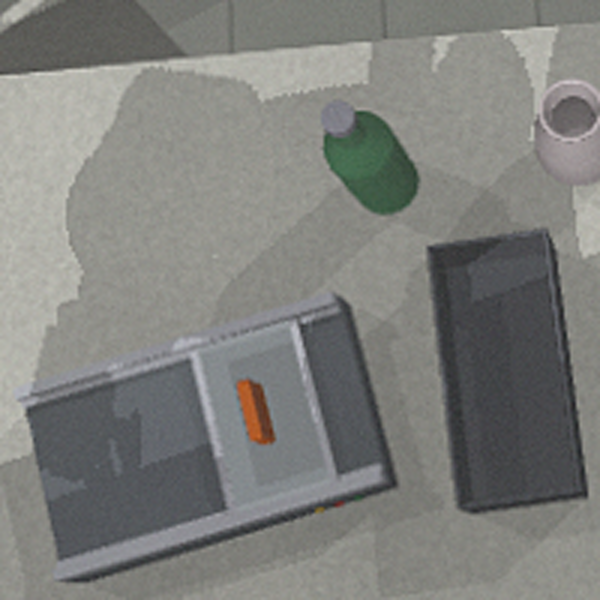

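View pics/scene_z.png

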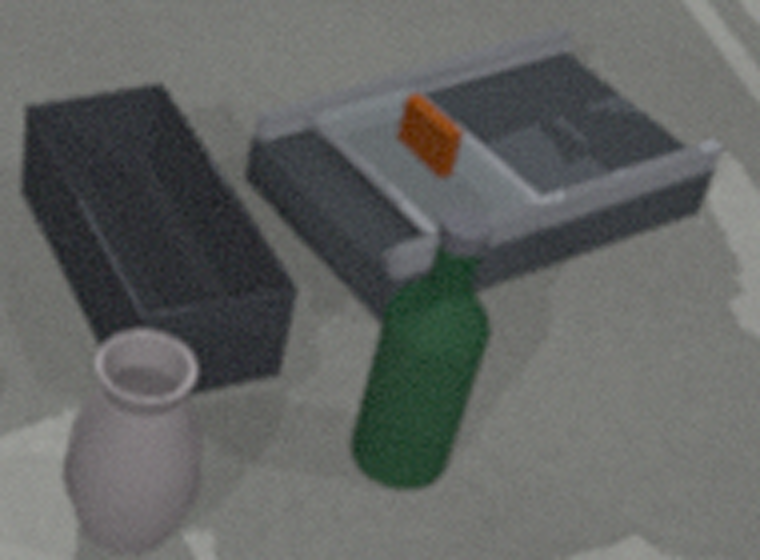

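Run:
```python
from h import *
p=cv2.imread("pics/top0.png")
cv2.imwrite("pics/top_zc.png",cv2.resize(p[195:297,24:156],None,fx=6,fy=6,interpolation=cv2.INTER_CUBIC))
cv2.imwrite("pics/top_zr.png",cv2.resize(p[160:290,230:350],None,fx=5,fy=5,interpolation=cv2.INTER_CUBIC))
for n in("top","scene"):
    K,k,R,t=cam(n); print(-R.T@t)
```

```text
[ 340.64089043 -162.15697344 1443.51534025]
[1464.32789296 -371.84562443  872.25839264]
```

View pics/top_zc.png

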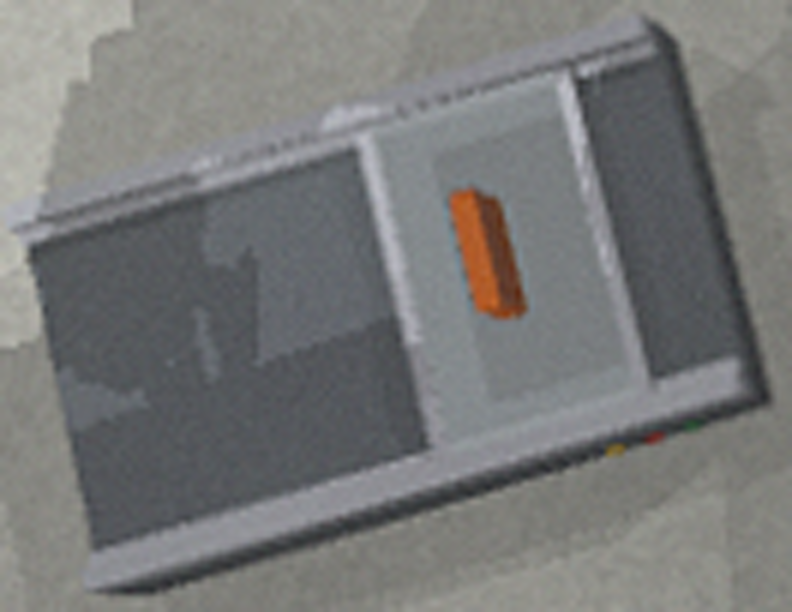

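View pics/top_zr.png

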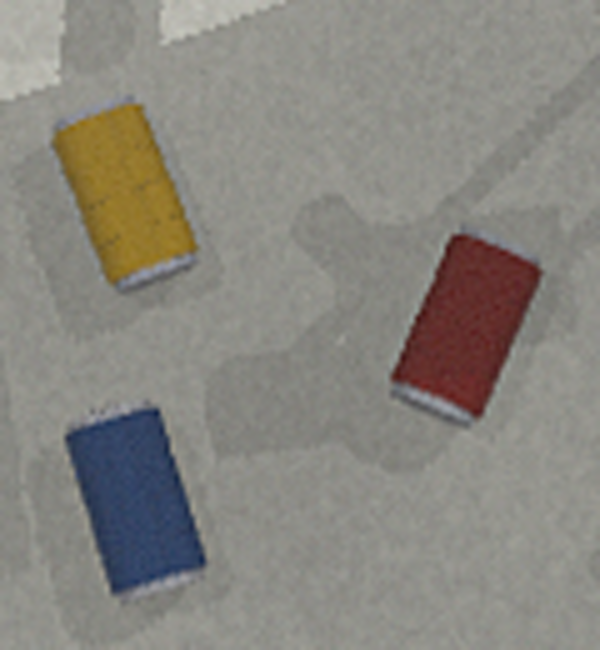

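Run:
```python
from h import *
def T(pts,z,ox=24,oy=195,s=6):
    q=(np.array(pts,float)+.5)/s-.5+[ox,oy]; return onplane("top",q,z)
def rep(n,P):
    print(n,P[:,:2].round(0).tolist(),'mean',P.mean(0).round(1))
H=T([(452,192),(475,188),(502,310),(482,315)],109);rep("handle",H); print(np.linalg.norm(H-np.roll(H,1,0),axis=1).round(1))
C=T([(358,140),(575,72),(648,383),(428,450)],65);rep("cover",C);print(np.linalg.norm(C-np.roll(C,1,0),axis=1).round(1))
Pd=T([(435,160),(568,125),(630,375),(490,400)],53);rep("pad",Pd);print(np.linalg.norm(Pd-np.roll(Pd,1,0),axis=1).round(1))
Rl=T([(5,210),(640,15),(740,362),(88,585)],72);rep("rails",Rl);print(np.linalg.norm(Rl-np.roll(Rl,1,0),axis=1).round(1))
for nm,(a,b) in dict(h=(H[0],H[3]),h2=(H[1],H[2]),cl=(C[0],C[3]),cr=(C[1],C[2])).items():
    d=a-b; print(nm,np.degrees(np.arctan2(d[1],d[0])))
for nm,(a,b) in dict(rt=(Rl[0],Rl[1]),rb=(T([(88,588)],72)[0],T([(770,360)],72)[0])).items():
    d=a-b; print(nm,np.degrees(np.arctan2(d[1],d[0]))-90)
# cans via mask of red body, z=30
z=np.load("top0.npz");p=z['p'];d=z['d']
for nm,box,pts in (("red",0,[(462,228),(541,265),(473,424),(392,385)]),("blue",0,[(68,430),(155,403),(205,570),(120,598)]),("yel",0,[(55,125),(135,98),(197,260),(120,288)])):
    R=T(pts,22,230,160,5); rep(nm,R); print(np.linalg.norm(R-np.roll(R,1,0),axis=1).round(1)); a=R[0]+R[1]-R[2]-R[3]; print(np.degrees(np.arctan2(a[1],a[0])))
# crate from top rim
q=(np.array([(428,246),(548,230),(587,497),(468,512)],float)+.5)/3-.5+[20,100]
R=onplane("top",q,90);rep("crate",R);print(np.linalg.norm(R-np.roll(R,1,0),axis=1).round(1))
```

```text
handle [[569.0, 252.0], [570.0, 241.0], [511.0, 229.0], [509.0, 239.0]] mean [539.7 240.  109. ]
[61.3 11.2 60.4  9.7]
cover [[606.0, 312.0], [631.0, 202.0], [475.0, 172.0], [451.0, 280.0]] mean [541.1 241.5  65. ]
[158.3 112.3 159.4 111.1]
pad [[595.0, 277.0], [607.0, 210.0], [481.0, 183.0], [474.0, 253.0]] mean [539.5 230.8  53. ]
[123.7  68.4 129.4  69.8]
rails [[585.0, 488.0], [656.0, 167.0], [481.0, 125.0], [399.0, 446.0]] mean [530.2 306.4  72. ]
[190.5 328.1 180.2 331.1]
h 12.1366513849559
h2 10.845190901134545
cl 11.470395278796884
cr 11.06607852229288
rt 12.506424714023225
rb 13.890327531492972
red [[592.0, -404.0], [565.0, -450.0], [472.0, -397.0], [500.0, -351.0]] mean [ 532.  -400.6   22. ]
[106.3  52.8 106.6  53.7]
-29.83469692263592
blue [[489.0, -154.0], [501.0, -208.0], [400.0, -229.0], [388.0, -177.0]] mean [ 444.5 -191.9   22. ]
[104.3  54.7 103.7  53. ]
11.911643104271265
yel [[677.0, -162.0], [690.0, -213.0], [586.0, -241.0], [573.0, -193.0]] mean [ 631.5 -202.3   22. ]
[109.1  52.1 108.1  49.9]
15.900406703744899
crate [[690.0, 67.0], [696.0, -52.0], [433.0, -72.0], [429.0, 42.0]] mean [561.9  -3.8  90. ]
[262.6 118.7 263.3 113.2]
```

```bash
cat >> h.py <<'E'
from scipy.spatial.transform import Rotation as Ro
def plan(target,jaw=None):
    s=sensors.sense(); w,x,y,z=s['ee_rot']; R=Ro.from_quat([x,y,z,w]); M=R.as_matrix()
    d=M.T@(np.array(target,float)-s['eef_pos'])
    print('t',round(s['time_s'],2),'pos',s['eef_pos'].round(1),'jaw',round(np.degrees(np.arctan2(M[1,1],M[0,1])),1),'tilt',round(np.degrees(np.arccos(-M[2,2])),2),'F',s['force'].round(1),'grip',round(s['grip_width']*85.4,1))
    print('shift now axes',d.round(1))
    if jaw is not None:
        a=np.radians(jaw); yy=np.array([np.cos(a),np.sin(a),0]); zz=np.array([0,0,-1.]); N=np.c_[np.cross(yy,zz),yy,zz]
        print('rot',(Ro.from_matrix(M.T@N)).as_rotvec().round(3),'shift after rot',(N.T@(np.array(target)-s['eef_pos'])).round(1))
E
python3 - <<'E'
from h import *
print(onplane("top",(152,160),20), onplane("scene",(361,238),0), onplane("scene",(292,255),0))
plan((539.7,240,231),101.7)
E
```

```text
[[780.52610925 107.43672665  20.        ]] [[803.66493852 123.07709645   0.        ]] [[818.99272095 -87.15451062   0.        ]]
t 0.1 pos [158.9 500.1 230.8] jaw 72.4 tilt 0.07 F [ 0.2  0.9 -0.5] grip 85.5
shift now axes [-4.417e+02 -1.325e+02 -2.000e-01]
rot [-0.001 -0.001 -0.512] shift after rot [-3.201e+02 -3.319e+02 -2.000e-01]
```

```bash
python3 -m creep '[{"grip":50,"linear":[-36.8,-11,0],"rot":[0,0,0]},{"grip":50,"linear":[-36.8,-11,0],"rot":[0,0,0]},{"grip":50,"linear":[-36.8,-11,0],"rot":[0,0,0]},{"grip":50,"linear":[-36.8,-11,0],"rot":[0,0,0]},{"grip":50,"linear":[-36.8,-11,0],"rot":[0,0,0]},{"grip":50,"linear":[-36.8,-11,0],"rot":[0,0,0]},{"grip":50,"linear":[-36.8,-11,0],"rot":[0,0,0]},{"grip":50,"linear":[-36.8,-11,0],"rot":[0,0,0]},{"grip":50,"linear":[-36.8,-11,0],"rot":[0,0,0]},{"grip":50,"linear":[-36.8,-11,0],"rot":[0,0,0]},{"grip":50,"linear":[-36.8,-11,0],"rot":[0,0,0]},{"grip":50,"linear":[-36.8,-11,0],"rot":[0,0,0]}]'
python3 -m creep '[{"grip":50,"linear":[0,0,0],"rot":[0,0,-0.1]},{"grip":50,"linear":[0,0,0],"rot":[0,0,-0.1]},{"grip":50,"linear":[0,0,0],"rot":[0,0,-0.1]},{"grip":50,"linear":[0,0,0],"rot":[0,0,-0.1]},{"grip":50,"linear":[0,0,0],"rot":[0,0,-0.1]},{"grip":50,"linear":[0,0,0],"rot":[0,0,-0.012]},{"grip":50,"linear":[0,0,0],"rot":[0,0,0]}]'
python3 -c "
from h import *
plan((539.7,240,76),101.7)"
```

```text
time_s: 1.1
eef_pos: [541.2, 239.3, 231.0]
ee_rot: [-0.0, 0.153, 0.988, -0.0]
force: [0.1, 1.3, 0.9]
grip_width: 0.579
time_s: 1.68
eef_pos: [539.8, 240.7, 231.0]
ee_rot: [-0.0, -0.101, 0.995, -0.0]
force: [-0.0, 0.2, 0.7]
grip_width: 0.587
t 1.68 pos [539.8 240.7 231. ] jaw 101.6 tilt 0.03 F [-0.   0.2  0.7] grip 50.2
shift now axes [  0.2  -0.7 155. ]
rot [-0.    -0.001 -0.002] shift after rot [  0.3  -0.7 155. ]
```

```bash
python3 -m creep '[{"grip":50,"linear":[0,-0.7,36],"rot":[0,0,0]},{"grip":50,"linear":[0,0,36],"rot":[0,0,0]},{"grip":50,"linear":[0,0,30],"rot":[0,0,0]},{"grip":50,"linear":[0,0,24],"rot":[0,0,0]},{"grip":50,"linear":[0,0,20],"rot":[0,0,0]},{"grip":50,"linear":[0,0,0],"rot":[0,0,0]},{"grip":8,"linear":[0,0,0],"rot":[0,0,0]},{"grip":8,"linear":[0,0,0],"rot":[0,0,0]},{"grip":8,"linear":[0,0,0],"rot":[0,0,0]},{"grip":8,"linear":[0,0,0],"rot":[0,0,0]},{"grip":8,"linear":[0,0,0],"rot":[0,0,0]}]' 40
python3 -c "
from h import *
plan((539.7,240,76),101.7)
for n in('scene','top'):
    p,d=imaging.capture(n); cv2.imwrite(f'pics/{n}1.png',p[:,:,::-1])
p=cv2.imread('pics/scene1.png')[100:240,260:450];cv2.imwrite('pics/s1z.png',cv2.resize(p,None,fx=4,fy=4,interpolation=2))"
```

```text
time_s: 2.6
eef_pos: [540.9, 240.5, 87.2]
ee_rot: [0.002, -0.102, 0.995, 0.0]
force: [-0.9, 1.9, 6.9]
grip_width: 0.157
t 2.6 pos [540.9 240.5  87.2] jaw 101.7 tilt 0.2 F [-0.9  1.9  6.9] grip 13.4
shift now axes [ 1.3 -0.2 11.2]
rot [0.    0.003 0.   ] shift after rot [ 1.3 -0.2 11.2]
```

View pics/s1z.png

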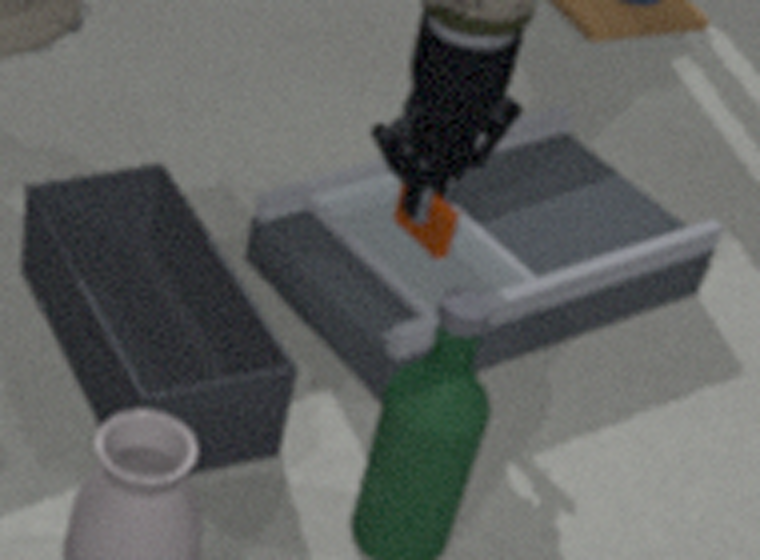

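```bash
python3 -m creep '[{"grip":8,"linear":[0,5,0],"rot":[0,0,0]},{"grip":8,"linear":[0,11,0],"rot":[0,0,0]},{"grip":8,"linear":[0,11,0],"rot":[0,0,0]},{"grip":8,"linear":[0,11,0],"rot":[0,0,0]},{"grip":8,"linear":[0,11,0],"rot":[0,0,0]},{"grip":8,"linear":[0,11,0],"rot":[0,0,0]},{"grip":8,"linear":[0,11,0],"rot":[0,0,0]},{"grip":8,"linear":[0,11,0],"rot":[0,0,0]},{"grip":8,"linear":[0,11,0],"rot":[0,0,0]},{"grip":8,"linear":[0,11,0],"rot":[0,0,0]},{"grip":8,"linear":[0,8,0],"rot":[0,0,0]},{"grip":8,"linear":[0,0,0],"rot":[0,0,0]}]'
python3 -m creep '[{"grip":8,"linear":[0,5,0],"rot":[0,0,0]},{"grip":8,"linear":[0,5,0],"rot":[0,0,0]},{"grip":8,"linear":[0,0,0],"rot":[0,0,0]}]'
```

```text
time_s: 3.7
eef_pos: [516.6, 351.3, 87.2]
ee_rot: [0.0, -0.103, 0.995, 0.0]
force: [-7.8, -0.2, 9.9]
grip_width: 0.153
time_s: 3.95
eef_pos: [514.7, 360.4, 87.2]
ee_rot: [0.0, -0.102, 0.995, 0.0]
force: [-8.0, 0.0, 10.8]
grip_width: 0.153
```

```bash
python3 -m creep '[{"grip":8,"linear":[0,4,0],"rot":[0,0,0]},{"grip":8,"linear":[0,4,0],"rot":[0,0,0]},{"grip":8,"linear":[0,0,0],"rot":[0,0,0]}]'
python3 -m creep '[{"grip":8,"linear":[0,3,0],"rot":[0,0,0]},{"grip":8,"linear":[0,2,0],"rot":[0,0,0]},{"grip":8,"linear":[0,0,0],"rot":[0,0,0]}]'
```

```text
time_s: 4.2
eef_pos: [513.0, 368.1, 87.2]
ee_rot: [-0.0, -0.102, 0.995, 0.0]
force: [-9.2, 0.8, 9.5]
grip_width: 0.151
time_s: 4.45
eef_pos: [512.7, 369.3, 87.2]
ee_rot: [-0.001, -0.102, 0.995, -0.003]
force: [-8.0, -20.5, 14.0]
grip_width: 0.154
```

```bash
python3 -m creep '[{"grip":8,"linear":[0,-3,0],"rot":[0,0,0]},{"grip":45,"linear":[0,0,0],"rot":[0,0,0]},{"grip":45,"linear":[0,0,0],"rot":[0,0,0]},{"grip":45,"linear":[0,0,0],"rot":[0,0,0]},{"grip":45,"linear":[0,0,0],"rot":[0,0,0]},{"grip":45,"linear":[0,0,-20],"rot":[0,0,0]},{"grip":45,"linear":[0,0,-30],"rot":[0,0,0]},{"grip":84,"linear":[0,0,-35],"rot":[0,0,0]},{"grip":84,"linear":[0,0,-35],"rot":[0,0,0]},{"grip":84,"linear":[0,0,-20],"rot":[0,0,0]},{"grip":84,"linear":[0,0,0],"rot":[0,0,0]}]'
python3 -c "
from h import *
plan((532,-400.6,228),60.2)
for n in('scene','top'):
    p,d=imaging.capture(n); cv2.imwrite(f'pics/{n}2.png',p[:,:,::-1]); np.savez(f'{n}2.npz',p=p,d=d)
p=cv2.imread('pics/top2.png')[195:297,24:156];cv2.imwrite('pics/t2z.png',cv2.resize(p,None,fx=6,fy=6,interpolation=2))"
```

```text
time_s: 5.37
eef_pos: [514.7, 370.1, 230.7]
ee_rot: [0.004, -0.102, 0.995, 0.001]
force: [-0.5, 0.8, 0.5]
grip_width: 0.985
t 5.37 pos [514.7 370.1 230.7] jaw 101.7 tilt 0.52 F [-0.5  0.8  0.5] grip 84.1
shift now axes [ 1.395e+02 -7.582e+02 -1.000e-01]
rot [0.005 0.008 0.724] shift after rot [-398.1 -660.2    2.7]
```

View pics/t2z.png

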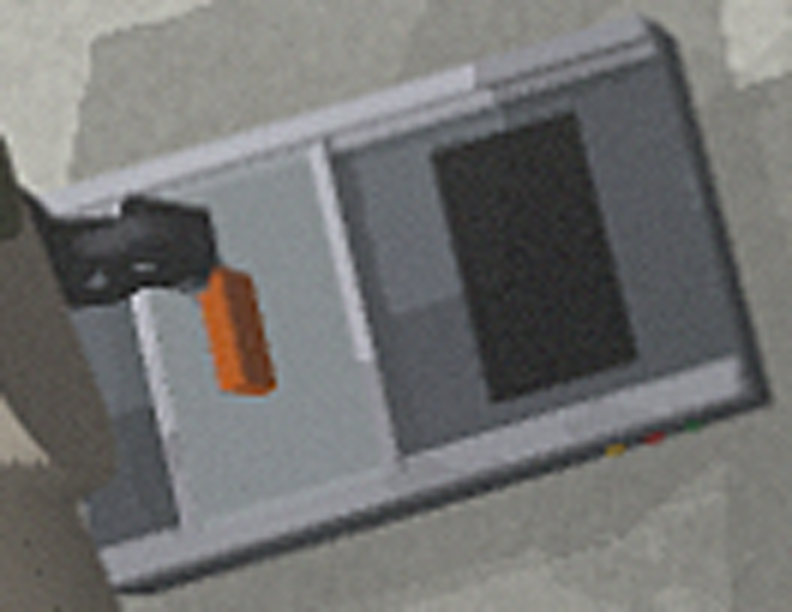

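The cover is open: its right edge runs at zoom x≈320–400. The pad is bare, with zoom corners about (432,155), (577,112), (636,357) and (492,402). Next I measure the pad by thresholding.

Run:
```python
from h import *
for n,roi in (("top",(90,150,205,270)),("scene",(330,400,125,200))):
    p=np.load(n+"2.npz")['p']; g=cv2.GaussianBlur(p,(3,3),0).max(2)
    m=np.zeros(g.shape,np.uint8); x0,x1,y0,y1=roi; m[y0:y1,x0:x1]=(g[y0:y1,x0:x1]<58)*1
    c,l,st,ce=cv2.connectedComponentsWithStats(m); i=1+np.argmax(st[1:,4]); print(n,st[i],ce[i])
    cs,_=cv2.findContours((l==i).astype(np.uint8),0,1); w=onplane(n,cs[0].reshape(-1,2),53)[:,:2].astype(np.float32)
    vv,uu=np.nonzero(l==i); W=onplane(n,np.c_[uu,vv],53)
    r=cv2.minAreaRect(w); print(r, 'centroid',W.mean(0))
q=(np.array([(432,155),(577,112),(636,357),(492,402)],float)+.5)/6-.5+[24,195]
P=onplane("top",q,53);print(P.round(1),P.mean(0),np.linalg.norm(P-np.roll(P,1,0),axis=1))
for d in(P[0]-P[3],P[1]-P[2]):print(np.degrees(np.arctan2(d[1],d[0])))
# cover
q=(np.array([(318,140),(400,465)],float)+.5)/6-.5+[24,195]
C=onplane("top",q,65);print(C)
```

```text
top [  97  214   33   48 1012] [112.74110672 237.7312253 ]
((543.0596313476562, 228.91453552246094), (127.14433288574219, 71.63350677490234), 12.4134521484375) centroid [541.98022629 228.48400048  53.        ]
scene [341 149  41  29 568] [360.56866197 162.59859155]
((545.2644653320312, 230.7128143310547), (130.82408142089844, 81.13326263427734), 13.534026145935059) centroid [543.96822165 228.43111787  53.        ]
[[598.1 278.6  53. ]
 [613.6 205.1  53. ]
 [489.4 180.   53. ]
 [473.1 251.8  53. ]] [543.55322483 228.91562524  53.        ] [127.77620013  75.15051085 126.77779578  73.61678684]
12.105677539337025
11.410634096886495
[[608.16973301 331.89208235  65.        ]
 [445.19428557 294.20726799  65.        ]]
```

```bash
python3 -m creep '[{"grip":84,"linear":[7,-38,0],"rot":[0,0,0]},{"grip":84,"linear":[7,-38,0],"rot":[0,0,0]},{"grip":84,"linear":[7,-38,0],"rot":[0,0,0]},{"grip":84,"linear":[7,-38,0],"rot":[0,0,0]},{"grip":84,"linear":[7,-38,0],"rot":[0,0,0]},{"grip":84,"linear":[7,-38,0],"rot":[0,0,0]},{"grip":84,"linear":[7,-38,0],"rot":[0,0,0]},{"grip":84,"linear":[7,-38,0],"rot":[0,0,0]},{"grip":84,"linear":[7,-38,0],"rot":[0,0,0]},{"grip":84,"linear":[7,-38,0],"rot":[0,0,0]}]'
python3 -m creep '[{"grip":84,"linear":[7,-38,0],"rot":[0,0,0]},{"grip":84,"linear":[7,-38,0],"rot":[0,0,0]},{"grip":84,"linear":[7,-38,0],"rot":[0,0,0]},{"grip":84,"linear":[7,-38,0],"rot":[0,0,0]},{"grip":84,"linear":[7,-38,0],"rot":[0,0,0]},{"grip":84,"linear":[7,-38,0],"rot":[0,0,0]},{"grip":84,"linear":[7,-38,0],"rot":[0,0,0]},{"grip":84,"linear":[7,-38,0],"rot":[0,0,0]},{"grip":84,"linear":[7,-38,0],"rot":[0,0,0]},{"grip":84,"linear":[7,-38,0],"rot":[0,0,0]}]'
python3 -m creep '[{"grip":84,"linear":[0,0,0],"rot":[0,0,0.12]},{"grip":84,"linear":[0,0,0],"rot":[0,0,0.12]},{"grip":84,"linear":[0,0,0],"rot":[0,0,0.12]},{"grip":84,"linear":[0,0,0],"rot":[0,0,0.12]},{"grip":84,"linear":[0,0,0],"rot":[0,0,0.12]},{"grip":84,"linear":[0,0,0],"rot":[0,0,0.12]},{"grip":84,"linear":[0,0,0],"rot":[0,0,0]}]'
python3 -c "
from h import *
plan((532,-400.6,3),60.2)"
```

```text
time_s: 6.3
eef_pos: [520.9, -18.7, 223.7]
ee_rot: [-0.001, -0.102, 0.995, 0.0]
force: [-0.1, -0.4, 0.4]
grip_width: 0.984
time_s: 7.13
eef_pos: [529.6, -404.8, 223.1]
ee_rot: [-0.001, -0.102, 0.995, 0.001]
force: [0.3, 0.4, 0.1]
grip_width: 0.983
time_s: 7.72
eef_pos: [530.0, -402.9, 223.2]
ee_rot: [-0.001, 0.257, 0.966, 0.001]
force: [0.3, -0.4, -1.5]
grip_width: 0.985
t 7.72 pos [ 530.  -402.9  223.2] jaw 60.2 tilt 0.18 F [ 0.3 -0.4 -1.5] grip 84.1
shift now axes [ -1.2   2.8 220.2]
rot [ 0.001 -0.003  0.   ] shift after rot [ -0.5   3.  220.2]
```

```bash
python3 -m creep '[{"grip":84,"linear":[-0.5,2.8,36],"rot":[0,0,0]},{"grip":84,"linear":[0,0,36],"rot":[0,0,0]},{"grip":84,"linear":[0,0,36],"rot":[0,0,0]},{"grip":84,"linear":[0,0,36],"rot":[0,0,0]},{"grip":84,"linear":[0,0,30],"rot":[0,0,0]},{"grip":84,"linear":[0,0,0],"rot":[0,0,0]}]'
python3 -c "
from h import *
plan((532,-400.6,3),60.2)
for n in('scene','top'):
    p,d=imaging.capture(n); cv2.imwrite(f'pics/{n}3.png',p[:,:,::-1])
a=cv2.resize(cv2.imread('pics/scene3.png')[130:250,110:230],None,fx=3.3,fy=3.3);b=cv2.resize(cv2.imread('pics/top3.png')[160:280,260:380],None,fx=3.3,fy=3.3)
cv2.imwrite('pics/c3.png',np.hstack([a,b]))"
```

```text
time_s: 8.22
eef_pos: [529.3, -398.2, 43.4]
ee_rot: [-0.006, 0.253, 0.967, 0.004]
force: [-0.6, 1.3, -1.5]
grip_width: 0.985
t 8.22 pos [ 529.3 -398.2   43.4] jaw 60.6 tilt 0.76 F [-0.6  1.3 -1.5] grip 84.1
shift now axes [-4.1 -1.  40.4]
rot [ 0.004 -0.013  0.008] shift after rot [-3.6 -0.8 40.4]
```

View pics/c3.png

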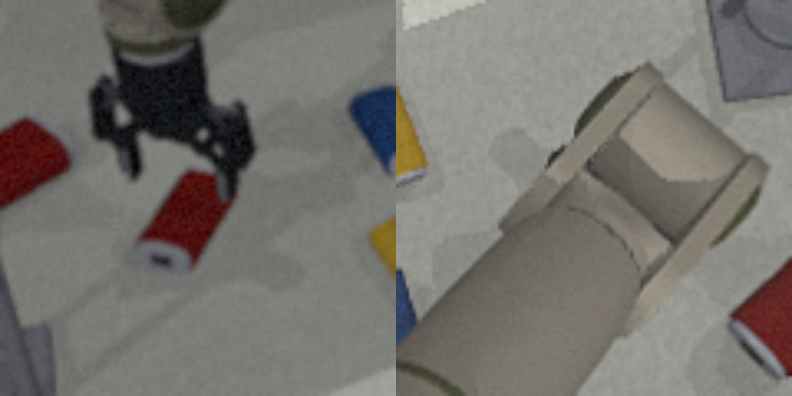

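```bash
python3 -m creep '[{"grip":84,"linear":[-3,0,12],"rot":[0,0,0]},{"grip":84,"linear":[0,0,12],"rot":[0,0,0]},{"grip":84,"linear":[0,0,8],"rot":[0,0,0]},{"grip":84,"linear":[0,0,4],"rot":[0,0,0]},{"grip":84,"linear":[0,0,0],"rot":[0,0,0]},{"grip":84,"linear":[0,0,0],"rot":[0,0,0]}]'
python3 -c "
from h import *
plan((532,-400.6,3),60.2)"
```

```text
time_s: 8.82
eef_pos: [534.8, -402.6, 15.4]
ee_rot: [0.0, 0.255, 0.967, -0.0]
force: [-0.6, 0.6, -0.1]
grip_width: 0.984
t 8.82 pos [ 534.8 -402.6   15.4] jaw 60.5 tilt 0.01 F [-0.6  0.6 -0.1] grip 84.0
shift now axes [ 3.4  0.4 12.4]
rot [-0.     0.     0.004] shift after rot [ 3.4  0.4 12.4]
```

```bash
python3 -m creep '[{"grip":84,"linear":[3,0,4],"rot":[0,0,0]},{"grip":84,"linear":[0,0,4],"rot":[0,0,0]},{"grip":84,"linear":[0,0,3],"rot":[0,0,0]},{"grip":84,"linear":[0,0,0],"rot":[0,0,0]},{"grip":84,"linear":[0,0,0],"rot":[0,0,0]}]'
python3 -m creep '[{"grip":52,"linear":[0,0,0],"rot":[0,0,0]},{"grip":52,"linear":[0,0,0],"rot":[0,0,0]},{"grip":52,"linear":[0,0,0],"rot":[0,0,0]},{"grip":52,"linear":[0,0,0],"rot":[0,0,0]},{"grip":52,"linear":[0,0,0],"rot":[0,0,0]},{"grip":52,"linear":[0,0,0],"rot":[0,0,0]}]' 25
```

```text
time_s: 9.23
eef_pos: [532.1, -401.1, 4.1]
ee_rot: [-0.0, 0.255, 0.967, 0.0]
force: [0.1, -0.6, -0.2]
grip_width: 0.981
time_s: 9.73
eef_pos: [532.3, -401.2, 4.6]
ee_rot: [0.0, 0.255, 0.967, -0.0]
force: [0.6, 0.5, 3.2]
grip_width: 0.695
```

```bash
python3 -m creep '[{"grip":50,"linear":[0,0,-6],"rot":[0,0,0]},{"grip":50,"linear":[0,0,-12],"rot":[0,0,0]},{"grip":50,"linear":[0,0,-18],"rot":[0,0,0]},{"grip":50,"linear":[0,0,-22],"rot":[0,0,0]},{"grip":50,"linear":[0,0,-22],"rot":[0,0,0]},{"grip":50,"linear":[0,0,-22],"rot":[0,0,0]},{"grip":50,"linear":[0,0,-22],"rot":[0,0,0]},{"grip":50,"linear":[0,0,-22],"rot":[0,0,0]},{"grip":50,"linear":[0,0,-18],"rot":[0,0,0]},{"grip":50,"linear":[0,0,-10],"rot":[0,0,0]},{"grip":50,"linear":[0,0,0],"rot":[0,0,0]},{"grip":50,"linear":[0,0,0],"rot":[0,0,0]}]' 35
python3 -c "
from h import *
plan((543,230,180),102)
for n in('scene','top'):
    p,d=imaging.capture(n); cv2.imwrite(f'pics/{n}4.png',p[:,:,::-1])
"
```

```text
time_s: 10.73
eef_pos: [532.0, -401.0, 178.2]
ee_rot: [-0.0, 0.255, 0.967, 0.0]
force: [0.0, 0.1, -1.4]
grip_width: 0.694
t 10.73 pos [ 532.  -401.   178.2] jaw 60.4 tilt 0.01 F [ 0.   0.1 -1.4] grip 59.3
shift now axes [301.7 554.3  -1.8]
rot [ 0.    -0.    -0.725] shift after rot [-141.9  614.9   -1.8]
```

View pics/scene4.png

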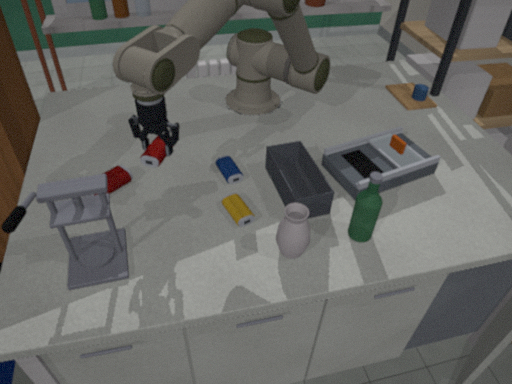

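```bash
python3 -m creep '[{"grip":50,"linear":[0,0,0],"rot":[0,0,-0.05]},{"grip":50,"linear":[0,0,0],"rot":[0,0,-0.09]},{"grip":50,"linear":[0,0,0],"rot":[0,0,-0.09]},{"grip":50,"linear":[0,0,0],"rot":[0,0,-0.09]},{"grip":50,"linear":[0,0,0],"rot":[0,0,-0.09]},{"grip":50,"linear":[0,0,0],"rot":[0,0,-0.09]},{"grip":50,"linear":[0,0,0],"rot":[0,0,-0.09]},{"grip":50,"linear":[0,0,0],"rot":[0,0,-0.09]},{"grip":50,"linear":[0,0,0],"rot":[0,0,-0.05]},{"grip":50,"linear":[0,0,0],"rot":[0,0,0]}]'
python3 -m creep '[{"grip":50,"linear":[-2.4,10,0],"rot":[0,0,0]},{"grip":50,"linear":[-4.6,20,0],"rot":[0,0,0]},{"grip":50,"linear":[-6.4,28,0],"rot":[0,0,0]},{"grip":50,"linear":[-6.4,28,0],"rot":[0,0,0]},{"grip":50,"linear":[-6.4,28,0],"rot":[0,0,0]},{"grip":50,"linear":[-6.4,28,0],"rot":[0,0,0]},{"grip":50,"linear":[-6.4,28,0],"rot":[0,0,0]},{"grip":50,"linear":[-6.4,28,0],"rot":[0,0,0]},{"grip":50,"linear":[-6.4,28,0],"rot":[0,0,0]},{"grip":50,"linear":[-6.4,28,0],"rot":[0,0,0]},{"grip":50,"linear":[-6.4,28,0],"rot":[0,0,0]},{"grip":50,"linear":[-6.4,28,0],"rot":[0,0,0]}]'
python3 -m creep '[{"grip":50,"linear":[-6.4,28,0],"rot":[0,0,0]},{"grip":50,"linear":[-6.4,28,0],"rot":[0,0,0]},{"grip":50,"linear":[-6.4,28,0],"rot":[0,0,0]},{"grip":50,"linear":[-6.4,28,0],"rot":[0,0,0]},{"grip":50,"linear":[-6.4,28,0],"rot":[0,0,0]},{"grip":50,"linear":[-6.4,28,0],"rot":[0,0,0]},{"grip":50,"linear":[-6.4,28,0],"rot":[0,0,0]},{"grip":50,"linear":[-6.4,28,0],"rot":[0,0,0]},{"grip":50,"linear":[-6.4,28,0],"rot":[0,0,0]},{"grip":50,"linear":[-4.6,20,0],"rot":[0,0,0]},{"grip":50,"linear":[-2.4,10,0],"rot":[0,0,0]},{"grip":50,"linear":[0,0,0],"rot":[0,0,0]}]'
python3 -c "
from h import *
plan((543,230,180),102)
"
```

```text
time_s: 11.67
eef_pos: [531.8, -400.8, 176.9]
ee_rot: [-0.001, -0.108, 0.994, 0.001]
force: [-0.3, 0.5, 0.1]
grip_width: 0.697
time_s: 12.67
eef_pos: [534.9, -81.0, 177.9]
ee_rot: [-0.0, -0.106, 0.994, 0.0]
force: [0.6, -1.3, -1.3]
grip_width: 0.698
time_s: 13.67
eef_pos: [538.0, 208.0, 177.9]
ee_rot: [-0.0, -0.108, 0.994, 0.0]
force: [-0.4, 0.1, -0.4]
grip_width: 0.693
t 13.67 pos [538.  208.  177.9] jaw 102.4 tilt 0.04 F [-0.4  0.1 -0.4] grip 59.2
shift now axes [-9.6 20.5 -2.1]
rot [ 0.    -0.001  0.006] shift after rot [-9.5 20.5 -2.1]
```

```bash
python3 -m creep '[{"grip":50,"linear":[-4.5,10,10],"rot":[0,0,0]},{"grip":50,"linear":[-5,10.5,16],"rot":[0,0,0]},{"grip":50,"linear":[0,0,16],"rot":[0,0,0]},{"grip":50,"linear":[0,0,14],"rot":[0,0,0]},{"grip":50,"linear":[0,0,12],"rot":[0,0,0]},{"grip":50,"linear":[0,0,0],"rot":[0,0,0]},{"grip":50,"linear":[0,0,0],"rot":[0,0,0]}]'
python3 -c "
from h import *
plan((543,230,180),102)
for n in('scene','top'):
    p,d=imaging.capture(n); cv2.imwrite(f'pics/{n}5.png',p[:,:,::-1]); np.savez(f'{n}5.npz',p=p,d=d)
a=cv2.resize(cv2.imread('pics/scene5.png')[110:210,320:445],None,fx=6,fy=6,interpolation=2);cv2.imwrite('pics/s5z.png',a)
b=cv2.resize(cv2.imread('pics/top5.png')[195:297,24:156],None,fx=5,fy=5,interpolation=2);cv2.imwrite('pics/t5z.png',b)
"
```

```text
time_s: 14.25
eef_pos: [543.6, 227.5, 109.6]
ee_rot: [-0.001, -0.106, 0.994, -0.0]
force: [1.2, 0.8, 0.5]
grip_width: 0.697
t 14.25 pos [543.6 227.5 109.6] jaw 102.2 tilt 0.08 F [1.2 0.8 0.5] grip 59.6
shift now axes [  0.2   2.5 -70.4]
rot [-0.    -0.001  0.003] shift after rot [  0.1   2.6 -70.4]
```

View pics/s5z.png

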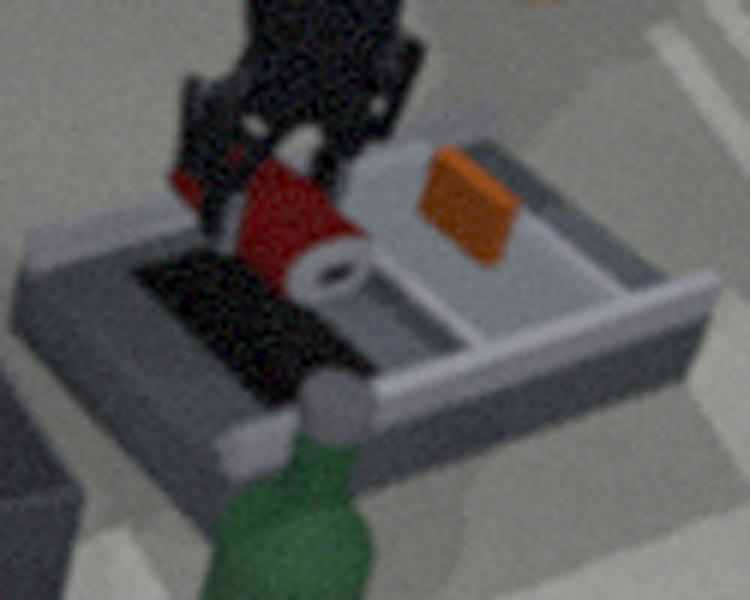

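View pics/t5z.png

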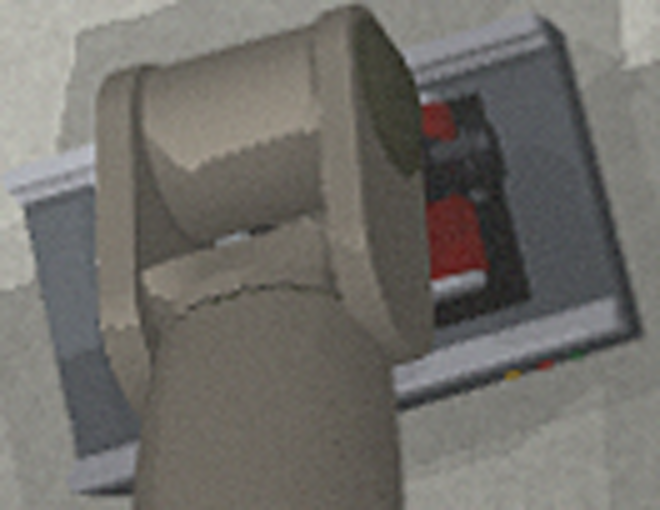

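Run:
```python
from h import *
a=np.radians(12.2); px=np.array([np.cos(a),np.sin(a)]);py=np.array([-np.sin(a),np.cos(a)]); c=np.array([543,229.5])
S=lambda pts:(np.array(pts,float)+.5)/6-.5+[320,110]
T=lambda pts:(np.array(pts,float)+.5)/5-.5+[24,195]
def pr(n,P): 
    for q in P: print(n,q.round(1),'padframe',((q[:2]-c)@px).round(1),((q[:2]-c)@py).round(1))
for z in(119,123,127): pr(f"end ctr z{z}",onplane("scene",S([(328,270)]),z))
pr("top silver -x end right corner z123",onplane("top",T([(487,283)]),123))
pr("top right edge",onplane("top",T([(455,103),(487,270)]),123))
for n in("scene","top"):
    z=np.load(n+"5.npz");p=z['p'];d=z['d']
    hsv=cv2.cvtColor(p,cv2.COLOR_RGB2HSV);m=((hsv[...,0]<6)|(hsv[...,0]>172))&(hsv[...,1]>130)
    r=np.zeros_like(m); 
    if n=="scene": r[110:210,320:445]=1
    else: r[195:297,24:156]=1
    m&=r>0
    P=depthpts(n,d,m); print(n,len(P),np.percentile(P[:,2],[5,25,50,75,90,97]).round(1))
    Q=(P[:,:2]-c); print('px rng',np.percentile(Q@px,[2,98]).round(1),'py',np.percentile(Q@py,[2,98]).round(1))
```

```text
end ctr z119 [590.8 238.7 119. ] padframe 48.6 -1.1
end ctr z123 [595.4 235.5 123. ] padframe 52.5 -5.2
end ctr z127 [600.  232.2 127. ] padframe 56.3 -9.4
top silver -x end right corner z123 [491.9 186.7 123. ] padframe -59.0 -31.1
top right edge [595.5 201.5 123. ] padframe 45.4 -38.4
top right edge [499.2 186.4 123. ] padframe -51.9 -32.9
scene 267 [ 52.3 128.  136.2 138.5 140.3 163. ]
px rng [-41.   47.7] py [-60.4  28. ]
top 169 [128.1 134.1 137.7 140.1 141.8 144.3]
px rng [-51.   42.8] py [-34.1  -7.7]
```

```bash
python3 -m creep '[{"grip":50,"linear":[-1.5,2,4],"rot":[0,0,0]},{"grip":50,"linear":[-1.5,2,6],"rot":[0,0,0]},{"grip":50,"linear":[0,0,6],"rot":[0,0,0]},{"grip":50,"linear":[0,0,6],"rot":[0,0,0]},{"grip":50,"linear":[0,0,6],"rot":[0,0,0]},{"grip":50,"linear":[0,0,4],"rot":[0,0,0]},{"grip":50,"linear":[0,0,3],"rot":[0,0,0]},{"grip":50,"linear":[0,0,0],"rot":[0,0,0]},{"grip":50,"linear":[0,0,0],"rot":[0,0,0]},{"grip":50,"linear":[0,0,0],"rot":[0,0,0]}]'
python3 -c "
from h import *
plan((545.5,231.5,69.5),102.2)
for n in('scene','top'):
    p,d=imaging.capture(n); cv2.imwrite(f'pics/{n}6.png',p[:,:,::-1]); np.savez(f'{n}6.npz',p=p,d=d)
a=cv2.resize(cv2.imread('pics/scene6.png')[110:210,320:445],None,fx=6,fy=6,interpolation=2);cv2.imwrite('pics/s6z.png',a)
b=cv2.resize(cv2.imread('pics/top6.png')[195:297,24:156],None,fx=5,fy=5,interpolation=2);cv2.imwrite('pics/t6z.png',b)
"
```

```text
time_s: 15.18
eef_pos: [546.0, 232.8, 75.6]
ee_rot: [0.0, -0.107, 0.994, 0.0]
force: [-0.3, -0.4, 0.2]
grip_width: 0.697
t 15.18 pos [546.  232.8  75.6] jaw 102.3 tilt 0.03 F [-0.3 -0.4  0.2] grip 59.5
shift now axes [ 0.8 -1.2  6.1]
rot [-0.     0.001  0.001] shift after rot [ 0.7 -1.2  6.1]
```

View pics/s6z.png

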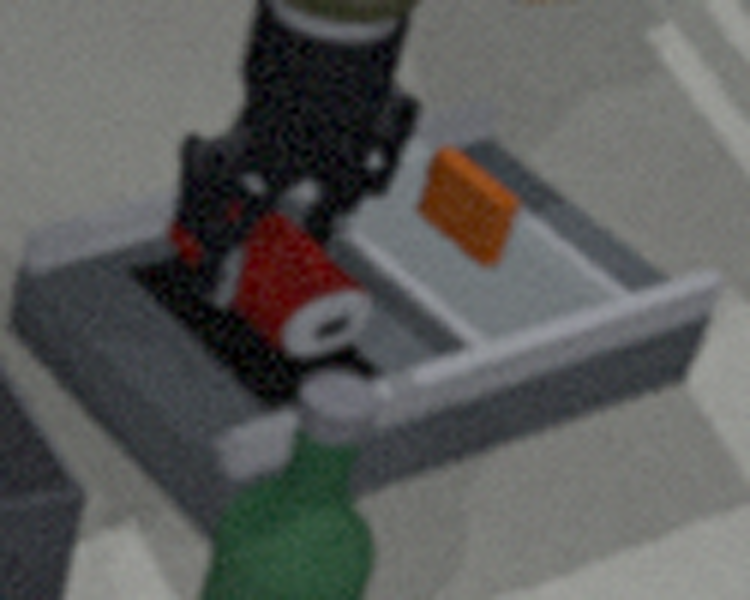

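View pics/t6z.png

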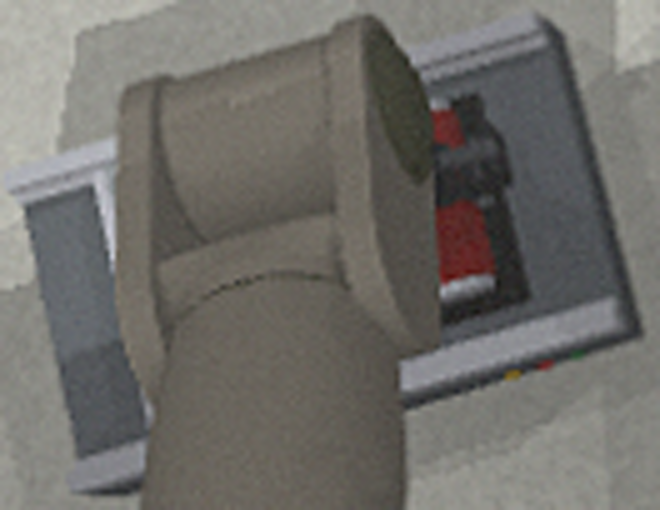

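Run:
```python
from h import *
a=np.radians(12.2); px=np.array([np.cos(a),np.sin(a)]);py=np.array([-np.sin(a),np.cos(a)])
S=lambda pts:(np.array(pts,float)+.5)/6-.5+[320,110]
T=lambda pts:(np.array(pts,float)+.5)/5-.5+[24,195]
def pr(n,P,c):
    for q in P: print(n,q.round(1),'padframe',((q[:2]-c)@px).round(1),((q[:2]-c)@py).round(1))
for z in(86,89,92): pr(f"end ctr z{z}",onplane("scene",S([(327,323)]),z),np.array([544.5,229.5]))
c=np.array([543,229])
pr("top silver corner z89",onplane("top",T([(496,288)]),89),c)
pr("top right edge z89",onplane("top",T([(464,112),(494,270)]),89),c)
pr("top pad visible: right edge corners",onplane("top",T([(480,95),(528,300)]),53),c)
for n in("scene","top"):
    z=np.load(n+"6.npz");p=z['p'];d=z['d']
    hsv=cv2.cvtColor(p,cv2.COLOR_RGB2HSV);m=((hsv[...,0]<6)|(hsv[...,0]>172))&(hsv[...,1]>130)
    r=np.zeros_like(m); 
    if n=="scene": r[110:210,320:445]=1
    else: r[195:262,24:156]=1
    m&=r>0
    P=depthpts(n,d,m); print(n,len(P),'z',np.percentile(P[:,2],[5,50,75,90,97]).round(1))
    Q=(P[:,:2]-c); print('px rng',np.percentile(Q@px,[2,98]).round(1),'py',np.percentile(Q@py,[2,98]).round(1))
    # level: z slope along px for top points
    k=P[:,2]>np.percentile(P[:,2],40)
    if n=="top":print('slope',np.polyfit(Q[k]@px,P[k,2],1))
```

```text
end ctr z86 [594.1 244.5  86. ] padframe 51.7 4.2
end ctr z89 [597.5 242.2  89. ] padframe 54.5 1.2
end ctr z92 [600.8 239.8  92. ] padframe 57.2 -1.8
top silver corner z89 [492.5 190.5  89. ] padframe -57.5 -26.9
top right edge z89 [596.3 205.8  89. ] padframe 47.2 -34.0
top right edge z89 [502.9 191.3  89. ] padframe -47.1 -28.4
top pad visible: right edge corners [612.6 205.6  53. ] padframe 63.1 -37.6
top pad visible: right edge corners [487.9 181.2  53. ] padframe -63.9 -35.1
scene 262 z [ 53.2 101.8 103.9 105.6 128.6]
px rng [-38.   49.7] py [-27.9  30.9]
top 158 z [ 93.6 102.7 105.4 107.8 109.5]
px rng [-47.5  45.9] py [-29.2  -4. ]
slope [-1.84904491e-02  1.04756995e+02]
```

```bash
python3 -m creep '[{"grip":50,"linear":[-1,0,2],"rot":[0,0,0]},{"grip":50,"linear":[0,0,2],"rot":[0,0,0]},{"grip":50,"linear":[0,0,1.5],"rot":[0,0,0]},{"grip":50,"linear":[0,0,0],"rot":[0,0,0]},{"grip":50,"linear":[0,0,0],"rot":[0,0,0]},{"grip":50,"linear":[0,0,0],"rot":[0,0,0]},{"grip":50,"linear":[0,0,0],"rot":[0,0,0]},{"grip":50,"linear":[0,0,0],"rot":[0,0,0]}]'
python3 - <<'E'
from h import *
plan((546,232,69.5),102.2)
for n in('scene','top'):
    p,d=imaging.capture(n); cv2.imwrite(f'pics/{n}7.png',p[:,:,::-1])
    hsv=cv2.cvtColor(p,cv2.COLOR_RGB2HSV);m=((hsv[...,0]<6)|(hsv[...,0]>172))&(hsv[...,1]>130)
    r=np.zeros_like(m)
    if n=="scene": r[110:175,320:445]=1
    else: r[195:262,24:156]=1
    P=depthpts(n,d,m&(r>0)); print(n,'z',np.percentile(P[:,2],[50,75,90]).round(1))
E
```

```text
time_s: 15.95
eef_pos: [546.8, 233.0, 69.9]
ee_rot: [0.0, -0.107, 0.994, -0.0]
force: [-1.0, -1.0, -0.4]
grip_width: 0.698
t 15.95 pos [546.8 233.   69.9] jaw 102.3 tilt 0.01 F [-1.  -1.  -0.4] grip 59.6
shift now axes [ 1.  -0.8  0.4]
rot [-0.     0.     0.001] shift after rot [ 1.  -0.8  0.4]
scene z [96.1 98.4 99.7]
top z [ 96.9  99.6 101.6]
```

View pics/scene7.png

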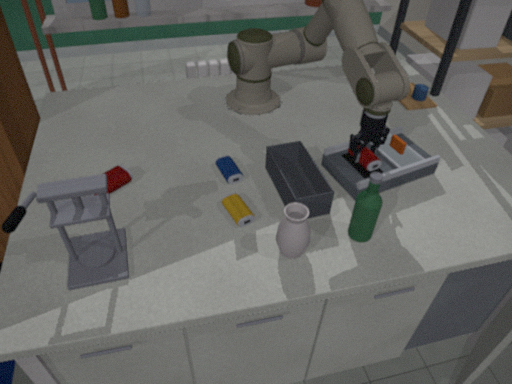

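```bash
python3 -c "
from rig import ctrl
print(ctrl.finish_job())"
```

```text
the job is handed in; nothing more can be done
None
```

I slid the cover open to its stop, lifted the smaller red can to about 190 mm, carried it over the crate, and handed in at about 16 s with it still gripped over the pad. No verdict is reported, so the figures below are my own readings.

- **Cover:** it moved about 132 mm and pushed back with about 20 N at its stop. A picture afterwards showed it clear of the pad, and it looked the same in the last ones.
- **Grip:** finger opening is 59.6 mm on the 60 mm wide can, and the tool is level to 0.01°.
- **Height:** the can's centre is about 82–83 mm up, by both depth and arm position, so its underside is about 11–12 mm above the pad. The external force was about 1 N or less, near the sensor noise.
- **Centring:** in the last measured views the can was about 1.5 mm off along the pad and within 1 mm across it. I then moved it 1 mm along the pad and lowered it about 6 mm, and did not measure centring again.
- **Disagreement on position:** the pad's y position was about 229 mm by camera and 232.5 mm from the cover's stop. I placed the can by the camera measurement relative to the pad, and either value is inside the 10 mm limit.
- **Disagreement on angle:** the can's edge in the top view looked 2–3° off the pad's length, while the gripper's own angle agreed with it. The limit is 8°, so I left it.
- **Other objects:** the other cans, crate, bottle and vase look unmoved in the last scene picture; I did not measure their positions again.

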